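# Turn the counter sign to closed and snap its cover on

## Robot

A 6-joint arm with a two-finger parallel gripper is mounted at the origin on a cart in front of the work surface, level with it; the furniture and walls round the work are solid. World frame = base frame: x ahead of the robot, y to its left, z up, the work surface at z = 0. Lengths are in m, angles in rad, forces in N, time in s.
With the tool pointing down it reaches from about 0.35 to 0.775 m from the base axis. Payload 5.5 kg.
Tool frame: the origin (TCP) lies midway between the tips of the shut fingers; the grasp point (between the pads) lies robot.grasp_offset behind it (robot.grasp_offset is the distance from the TCP to the grasp point, in m); z points along the fingers, y is the direction in which the jaws open and shut (so a half turn about z gives the same grasp; the last joint's range is limited). The gripper opens to 85 mm and grips with 20 to 120 N. Pads are 22 mm wide; open, the fingers measure 114 mm over their backs; the gripper's body (76 mm by 85 mm) begins 54 mm behind the grasp point. The pads swing forward as they close: fully open they stand 13 mm farther back than shut.
Start: joints at [1.172, 0.313, 0.046, 1.304, 0, 1.431], TCP at [0.147, 0.556, 0.231] pointing down, gripper open.
Joint ranges: [-2.76, 2.76], [-0.86, 1.69], [-1.03, 1.26], [-2.2, 2.34], [-1.47, 1.5], [-3.14, 3.14]. Speed limits (rad/s): [2.57, 2.57, 3.14, 3.14, 3.14, 3.14].

## Interface

Orientations are given as [roll, pitch, yaw] about the fixed x, y, z axes, in that order (R = Rz(yaw) Ry(pitch) Rx(roll)).
In Python, from cell import robot gives the robot as it stands. The module is installed in compiled form; this text tells all that it offers.
- The arm moves only by the tool drive_tool, never from a script. Its argument "rows" is a list of rows, each an object of numbers: "jaw": the opening, from 0 (shut) to 1 (fully open); "x", "y", "z": the shift along the tool's x, y, z in cm; "roll": the turn about the tool's z in degrees. In form: [{"jaw": .., "x": .., "y": .., "z": .., "roll": ..}, ...]. A call has 1 to 10 rows; each row shifts and turns the commanded pose from where the row before left it, along the tool's axes as they then stand; what a row does not reach is not made up. A row lasts 1/10 s, in which the tool goes at most 50 mm and 8.59 degrees, less where a joint would pass 70% of its speed; a pose out of reach is approached as far as the arm can. A call with a gripper value outside its range is refused whole. The fingers move at their own pace and stop on an object; "force" is the grip in N (left out, the last holds). Time passes only in rows, so rows that do not move let the fingers close. It gives the time, the measured TCP pose, the force and the opening at its end, in the units of the state.
- robot.observe(): the state, without advancing time (a new reading comes with each control period).
- robot.capture(name): name is "scene" or "top"; returns the picture (400x640x3 uint8, red, green, blue); there is no depth.
- robot.calibration(name): a dict with "mtx" (3x3 intrinsics, pixels), "k1" (the pictures are not rectified: a ray, as slopes to the right and down, at radius r is drawn at 1 + k1 r^2 times it, then the intrinsics apply), "extrinsics" (4x4, takes a point from camera to world coordinates). Camera axes: x right, y down, z forward; pixel columns grow to the right and rows downward; lengths in m; the calibration is good to about 2 mm. A picture is of the moment at which its call begins. calibration takes no time and is no camera call.
- robot.close_job(): hands the job in, once; it reports no verdict.
Trained networks look in the newest picture that a camera, given by its name, has taken for a name from the list of things; names that differ only in an ending like _2 or _b are one class to them, and where a whole thing is asked for, a point or a joint stands for the part that bears it (a point fixed in the world has none). Each returns a list of dicts, best first, with "score" (0 to 1); they miss things now and then, are a little off and sometimes report something else, mostly with a low value. They report only what shows in the picture. A call takes as long as a camera call.
- robot.find_in(name, camera): "extent" ([left, top, right, bottom] as shares, 0 to 1, of the picture: columns of its width, rows of its height, round what is visible of it).
The state is a dict: "time": time; "joints": joint angles; "dq": joint speeds; "joint_efforts": joint torques, N m; "eef_pos": TCP position; "eef_rot": TCP orientation; "contact_force": force on the tool from outside, world axes, zero at the start; "ft_torque": the same for the moment, N m; "grip_width": finger opening in m.
Only numpy, scipy, OpenCV 4.12 (cv2) and the standard library are available. Lean on these libraries where they do the work, as an engineer would, in place of code of your own. Each camera call takes 0.05 s, during which the arm holds its last target. There are 200 camera calls.

## Task

The counter is closing: turn the pivoted plate of the sloped counter sign half a turn so that the red side shows and the plate lies flat in its window, then refit the clear cover: hook its front lip into the slot at the foot of the sign's face, swing it down and press its ridge end until it snaps flat under both catches. Leave the food and the shaker round the work where they are.

Things in the scene. Friction and masses are not known exactly. Their poses are not given: they have to be found in the camera images.
- sign: Fixed stand of the white counter sign, about 170 deep x 181 wide x 85 to 120 mm high, face towards the robot. Origin on the counter under the middle of the face; x away from the robot (yaw up to 0.3 rad), y left, z up. The face hinges on it about the line through 'slot' along y, set by hand to 14 to 27 degrees above level; this slope is NOT reported: feel or see it. Pressing does not move it.
- slot (a point): Fixed point on the hinge line: middle of the slot's end wall, on the ledge (sign x = -72, y = 0, z = 42 mm; axes as sign). FACE FRAME used in these notes: origin here, x up the slope, y left, z square out of the face. Flat rim all round at z = 0. Slot opens up the slope: mouth at x = 8, hood's underside z = 6.5, hood's top z = 12.5, cheeks at y = +-79 mm. Ledge z = 0 from x = 0 to 28.
- plate (a joint): Plate, 92 (along x) x 126 x 6 mm, green side with a tick, red side with a bar, in a window at face x 28 to 128, y +-66, hollow below. Pivot along y at face x = 78, z = -7 mm. 0 rad: in plane with the face, green out; 3.14: in plane, red out; firm stops. Turns one way: upper (far) half goes down into the stand, lower half rises and swings over to the top. Starts at 0 to 0.22. Stays where left.
- catch_l (a joint): Left sprung orange roller catch atop the face: roller 10 mm dia., 14 wide, at face x = 150, y = 55, z = 7; black housing 15 mm high behind it at x 158 to 172. Value 0 m: fully out; grows as it is pushed up the slope; 0.0005 to 0.0015 while the snapped cover's edge holds it back. Pressing the cover in takes about 5 to 15 N in all. The flat rim between the catches is x 128 to 172, z = 0.
- catch_r (a joint): Right catch, the same at y = -55 mm.
- cover: Loose clear cover in a black bezel, 147.5 (x) x 150 x 5 mm, flat on the counter, left or right of the sign, 0.1 to 0.25 kg. Origin: centre of its underside; x to the ridge end (far end, yaw up to 0.35), z up. In place it lies on the rim, lip against the slot's end wall (origin at face x = 74, y = 0, z = 0). Its lip enters the slot with the ridge end raised about 8 to 18 degrees off the face.
- cover_lip (a point): Front end of the cover's lip, middle, on the underside (cover x = -73.75, z = 0 mm). The lip is the last 13 mm, 4 mm thick, 146 wide.
- cover_ridge (a point): Top middle of the cover's black pull ridge, the place to grip (cover x = 59.25, y = 0, z = 29 mm). The ridge is 10 mm thick (along x), 60 long (along y) and stands 24 mm above the cover, from z = 5 to z = 29. The cover's edge beyond it (x = 73.75) is rounded.
- togo_box: White hinged take-out box, 140 x 130 x 63 mm, on the other side of the sign from the cover; leave alone. Origin: centre of its underside.
- cheese_shaker: Glass shaker with white contents and a steel cap, 73 mm dia., 119 high, behind the sign to the left; leave alone. Origin: centre of its underside.
- red_dip: Lidded cup of red dip, 69 mm dia., 34 high, behind the sign to the right; leave alone. Origin: centre of its underside.

How it is judged:
By the outcome, as a careful person would: the job done as asked, in the order asked, and still so for the second after the job is handed in, with the robot touching nothing.
It also fails if it takes over 61 s, if anything falls off the work surface, if the arm or the gripper's body presses on something with over 40 N, if the wrist force passes 120 N, or if a joint passes its speed limit or range.

## Working session

There is one attempt and no reset: what is moved stays moved. The work goes in short steps, Python scripts to look and compute and a tool call to move; the robot and the scene stay as the last step left them, time stands still between calls to the robot, and variables do not carry over. Pictures are saved under pics/ and viewed, about 8 in all and at most 12, crops included, and the job is handed in when it is done.

Besides the shell and the picture viewer there is one more tool, called after "Emit:" as name([rows], argument=value, ...), one row to a line, values as JSON. drive_tool: Moves the arm, as the interface text tells. Its arguments: {"type":"object","properties":{"rows":{"type":"array","items":{"type":"object","properties":{"jaw":{"type":"number"},"x":{"type":"number"},"y":{"type":"number"},"z":{"type":"number"},"roll":{"type":"number"}}}},"force":{"type":"number"}},"required":["rows"]}

```bash
mkdir -p pics
cat > h.py <<'E'
import numpy as np, cv2
from cell import robot
from scipy.spatial.transform import Rotation as R
def cal(c):
    k=robot.calibration(c); return np.array(k["mtx"]),k["k1"],np.array(k["extrinsics"])
def proj(P,c):
    M,k1,E=cal(c); P=np.atleast_2d(P); Q=(np.linalg.inv(E)@np.c_[P,np.ones(len(P))].T)[:3].T
    s=Q[:,:2]/Q[:,2:]; s=s*(1+k1*(s**2).sum(1,keepdims=True)); return s*[M[0,0],M[1,1]]+[M[0,2],M[1,2]]
def ray(uv,c):
    M,k1,E=cal(c); d=cv2.undistortPoints(np.array([[uv]],float),M,np.array([k1,0,0,0,0.]))[0,0]
    v=E[:3,:3]@[d[0],d[1],1]; return E[:3,3],v
def atz(uv,z,c):
    o,v=ray(uv,c); return o+v*(z-o[2])/v[2]
def snap(c,fn):
    im=robot.capture(c); cv2.imwrite(fn,im[:,:,::-1]); return im
E
python3 - <<'E'
from h import *
for c in("scene","top"):
    im=snap(c,f"pics/{c}0.png")
    M,k,E=cal(c); print(c,M.round(1).tolist(),k,E.round(3).tolist())
    for n in("sign","plate","catch_l","cover","cover_ridge","togo_box"):
        print(n,[( (np.array(d["extent"])*[640,400,640,400]).round(),round(d["score"],2)) for d in robot.find_in(n,c)[:3]])
s=robot.observe();print(s)
E
```

```text
scene [[395.2, 0.0, 321.1], [0.0, 395.2, 198.5], [0.0, 0.0, 1.0]] -0.06954783649758828 [[0.625, -0.582, 0.52, -0.045], [-0.78, -0.45, 0.434, -0.506], [-0.019, -0.678, -0.735, 0.951], [0.0, 0.0, 0.0, 1.0]]
sign [(array([281., 174., 365., 252.]), 0.67)]
plate [(array([298., 194., 346., 231.]), 0.63), (array([193., 173., 252., 223.]), 0.55)]
catch_l []
cover [(array([193., 174., 249., 222.]), 0.56)]
cover_ridge [(array([191., 176., 248., 222.]), 0.81)]
togo_box [(array([356., 263., 418., 323.]), 0.59)]
top [[441.0, 0.0, 320.2], [0.0, 441.0, 198.8], [0.0, 0.0, 1.0]] -0.08718100280131075 [[0.171, -0.925, 0.339, 0.179], [-0.985, -0.162, 0.056, -0.055], [0.003, -0.343, -0.939, 1.147], [0.0, 0.0, 0.0, 1.0]]
sign [(array([293., 167., 369., 244.]), 0.81)]
plate [(array([304., 187., 354., 229.]), 0.6)]
catch_l []
cover [(array([160., 203., 237., 271.]), 0.84)]
cover_ridge [(array([159., 202., 231., 271.]), 0.57)]
togo_box []
{'time': 0.7, 'joints': array([ 1.17241246e+00,  3.13155728e-01,  4.61037304e-02,  1.30359780e+00,
       -4.64017270e-06,  1.43121775e+00]), 'dq': array([-1.31041103e-03, -8.71659957e-04,  2.01591818e-03,  8.65346914e-05,
        1.08782835e-03,  9.85362870e-04]), 'joint_efforts': array([-6.17097839e-05, -4.80290294e+01,  2.98749751e+01, -3.95274019e-04,
       -1.41449254e-04, -2.35145514e-06]), 'eef_pos': array([0.14717311, 0.55589118, 0.23134992]), 'eef_rot': array([3.14144820e+00, 2.49809444e-05, 2.88278736e+00]), 'contact_force': array([-0.86825297, -0.01947688, -0.09397658]), 'ft_torque': array([-0.04192146,  0.01845818,  0.01865031]), 'grip_width': 0.08524970500196985}
```

Run:
```python
import cv2,numpy as np
a=cv2.imread("pics/top0.png")[150:300,140:400]; b=cv2.imread("pics/scene0.png")[150:330,180:440]
cv2.imwrite("pics/t.png",cv2.resize(a,None,fx=3,fy=3,interpolation=cv2.INTER_CUBIC)); cv2.imwrite("pics/s.png",cv2.resize(b,None,fx=3,fy=3,interpolation=cv2.INTER_CUBIC))
```

```text
(no output)
```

View pics/t.png

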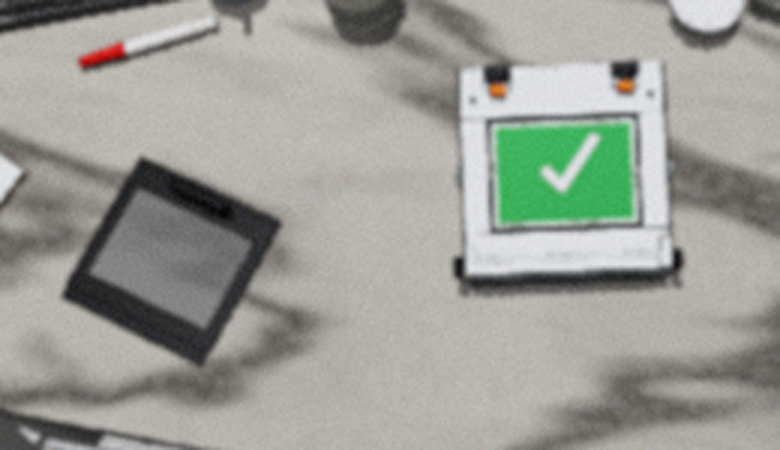

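View pics/s.png

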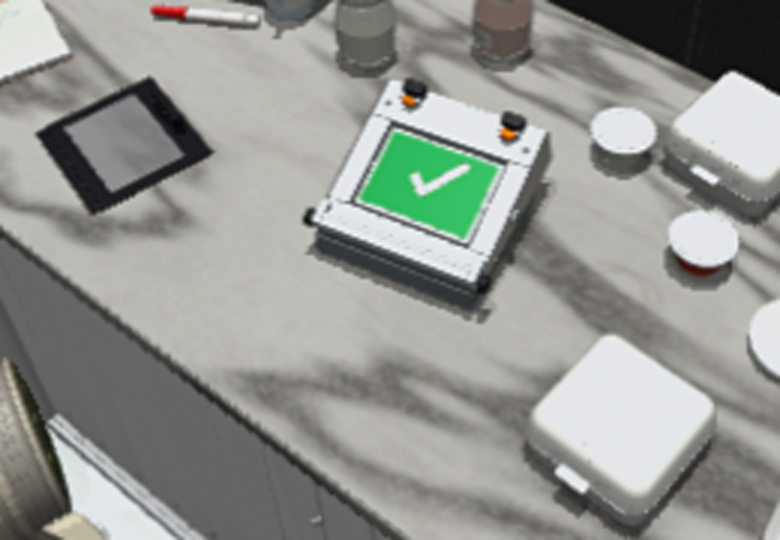

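The pictures show the sign right of centre with the green side and tick up (top crop: window corners about (489,120) to (640,228), rollers at (498,89) and (625,86)). The cover is flat on its left (corners (142,157), (281,222), (203,366), (65,296)). I'll fit the poses from these points.

```bash
cat > fit.py <<'E'
from h import *
from scipy.optimize import least_squares
def face2w(p,F):
    x,y,yaw,s=p; F=np.atleast_2d(F).astype(float)/1000
    S=np.c_[-0.072+F[:,0]*np.cos(s)-F[:,2]*np.sin(s),F[:,1],0.042+F[:,0]*np.sin(s)+F[:,2]*np.cos(s)]
    c,d=np.cos(yaw),np.sin(yaw)
    return np.c_[x+S[:,0]*c-S[:,1]*d,y+S[:,0]*d+S[:,1]*c,S[:,2]]
E
python3 - <<'E'
from fit import *
cr=lambda L,o:(np.array(L,float)+.5)/3-.5+np.array(o)
F=[[128,66,0],[128,-66,0],[28,66,0],[28,-66,0],[150,55,7],[150,-55,7]]
T=cr([[489,120],[637,113],[492,231],[641,228],[498,89],[625,86]],[140,150])
S=cr([[391,124],[507,156],[351,209],[471,245],[410,101],[509,134]],[180,150])
f=lambda p:np.r_[proj(face2w(p,F),"top")-T,proj(face2w(p,F),"scene")-S].ravel()
r=least_squares(f,[.55,-.05,0,.35],loss="soft_l1"); print(r.x,np.degrees(r.x[3]),f(r.x).reshape(-1,2).round(1).tolist())
np.save("sign.npy",r.x)
C=[[73.75,75,5],[73.75,-75,5],[-73.75,-75,5],[-73.75,75,5]]
def cv(p,C):
    C=np.array(C)/1000;c,d=np.cos(p[2]),np.sin(p[2]);return np.c_[p[0]+C[:,0]*c-C[:,1]*d,p[1]+C[:,0]*d+C[:,1]*c,C[:,2]]
T=cr([[142,157],[281,222],[203,366],[65,296]],[140,150]);S=cr([[150,77],[213,152],[95,213],[37,134]],[180,150])
g=lambda p:np.r_[proj(cv(p,C),"top")-T,proj(cv(p,C),"scene")-S].ravel()
q=least_squares(g,[.5,.25,-.3],loss="soft_l1");print(q.x,g(q.x).reshape(-1,2).round(1).tolist());np.save("cover.npy",q.x)
print("ridge",cv(q.x,[[59.25,0,29]]),"ridge px top/scene pred",(proj(cv(q.x,[[59.25,0,29]]),"top")-[140,150])*3,(proj(cv(q.x,[[59.25,0,29]]),"scene")-[180,150])*3)
print("robot.grasp_offset",robot.grasp_offset)
for n,P in dict(push=[115,0,-4],piv=[78,0,-7],roll=[150,55,7],roller_r=[150,-55,7],slot=[0,0,0],top=[172,0,0]).items(): print(n,face2w(r.x,P).round(4))
E
```

```text
[ 0.5472188  -0.01536785  0.22336509  0.28651361] 16.416020682899934 [[-1.0, -0.5], [0.3, -0.5], [-0.2, 1.0], [1.0, -0.5], [-0.2, 1.0], [-0.1, 0.0], [0.3, -1.6], [1.3, 1.2], [-0.5, -2.3], [-0.1, 0.5], [-0.1, 0.1], [-0.1, 0.1]]
[ 0.42827123  0.32082118 -0.25593579] [[-0.0, -0.3], [1.0, -0.3], [0.6, 0.7], [-1.8, 0.5], [0.5, -0.6], [0.9, -0.5], [-0.6, 0.4], [-0.9, -0.8]]
ridge [[0.48559127 0.305822   0.029     ]] ridge px top/scene pred [[197.02834487 192.74165508]] [[166.32731536 101.25039147]]
robot.grasp_offset 0.0187
push [[ 0.5857 -0.0066  0.0707]]
piv [[ 0.5519 -0.0143  0.0573]]
roll [[0.6032 0.0538 0.0911]]
roller_r [[ 0.6276 -0.0535  0.0911]]
slot [[ 0.477  -0.0313  0.042 ]]
top [[0.6379 0.0052 0.0906]]
```

Emit:
drive_tool([
  {"jaw": 0, "roll": -6.9},
  {"jaw": 0, "roll": -6.9},
  {"jaw": 0, "roll": -6.9},
  {"jaw": 0, "roll": -6.9},
  {"jaw": 0, "x": -1.89, "y": -4.04},
  {"jaw": 0, "x": -1.89, "y": -4.04},
  {"jaw": 0, "x": -1.89, "y": -4.04},
  {"jaw": 0, "x": -1.89, "y": -4.04},
  {"jaw": 0, "x": -1.89, "y": -4.04},
  {"jaw": 0, "x": -1.89, "y": -4.04},
], force=30)

```text
$.rows[0]: bad value
```

Emit:
drive_tool([
  {"jaw": 0, "x": -1.89, "y": -4.04},
  {"jaw": 0, "x": -1.89, "y": -4.04},
  {"jaw": 0, "x": -1.89, "y": -4.04},
  {"jaw": 0, "x": -1.89, "y": -4.04},
  {"jaw": 0, "x": -1.89, "y": -4.04},
  {"jaw": 0, "x": -1.89, "y": -4.04},
  {"jaw": 0, "x": -1.89, "y": -4.04},
  {"jaw": 0, "x": -1.89, "y": -4.04},
  {"jaw": 0, "x": -1.89, "y": -4.04},
  {"jaw": 0, "x": -1.89, "y": -4.04},
])

```text
$.rows[0]: bad value
```

Emit:
drive_tool([
  {"jaw": 0, "x": 0, "y": 0, "z": 0, "roll": -6.9},
  {"jaw": 0, "x": 0, "y": 0, "z": 0, "roll": -6.9},
  {"jaw": 0, "x": 0, "y": 0, "z": 0, "roll": -6.9},
  {"jaw": 0, "x": 0, "y": 0, "z": 0, "roll": -6.9},
  {"jaw": 0, "x": -1.89, "y": -4.04, "z": 0, "roll": 0},
  {"jaw": 0, "x": -1.89, "y": -4.04, "z": 0, "roll": 0},
  {"jaw": 0, "x": -1.89, "y": -4.04, "z": 0, "roll": 0},
  {"jaw": 0, "x": -1.89, "y": -4.04, "z": 0, "roll": 0},
  {"jaw": 0, "x": -1.89, "y": -4.04, "z": 0, "roll": 0},
  {"jaw": 0, "x": -1.89, "y": -4.04, "z": 0, "roll": 0},
], force=30)

```text
time: 1.7
eef_pos: [0.3122, 0.3432, 0.2316]
eef_rot: [3.141, 0.001, -2.918]
contact_force: [1.2, -0.0, 0.9]
grip_width: 0.0001
```

Emit:
drive_tool([
  {"jaw": 0, "x": -1.89, "y": -4.04, "z": 0, "roll": 0},
  {"jaw": 0, "x": -1.89, "y": -4.04, "z": 0, "roll": 0},
  {"jaw": 0, "x": -1.89, "y": -4.04, "z": 0, "roll": 0},
  {"jaw": 0, "x": -1.89, "y": -4.04, "z": 0, "roll": 0},
  {"jaw": 0, "x": -1.89, "y": -4.04, "z": 0.5, "roll": 0},
  {"jaw": 0, "x": -1.89, "y": -4.04, "z": 2, "roll": 0},
  {"jaw": 0, "x": -1.89, "y": -4.04, "z": 2.5, "roll": 0},
  {"jaw": 0, "x": -1.89, "y": -4.04, "z": 2.5, "roll": 0},
  {"jaw": 0, "x": -1.89, "y": -4.04, "z": 2.5, "roll": 0},
  {"jaw": 0, "x": -1.89, "y": -4.04, "z": 2, "roll": 0},
])

```text
time: 2.7
eef_pos: [0.5837, -0.0069, 0.1116]
eef_rot: [3.141, -0.0, -2.919]
contact_force: [0.1, -0.3, 0.5]
grip_width: -0.0001
```

Emit:
drive_tool([
  {"jaw": 0, "x": 0.5, "y": 0, "z": 2, "roll": 0},
  {"jaw": 0, "x": 0, "y": 0, "z": 1.0, "roll": 0},
  {"jaw": 0, "x": 0, "y": 0, "z": 0.5, "roll": 0},
  {"jaw": 0, "x": 0, "y": 0, "z": 0.5, "roll": 0},
  {"jaw": 0, "x": 0, "y": 0, "z": 0.5, "roll": 0},
  {"jaw": 0, "x": 0, "y": 0, "z": 0.5, "roll": 0},
])

```text
time: 3.3
eef_pos: [0.5793, -0.0057, 0.064]
eef_rot: [-3.141, 0.003, -2.917]
contact_force: [1.2, 0.5, 1.4]
grip_width: -0.0003
```

Emit:
drive_tool([
  {"jaw": 0, "x": 0, "y": 0, "z": 0.5, "roll": 0},
  {"jaw": 0, "x": 0, "y": 0, "z": 0.5, "roll": 0},
  {"jaw": 0, "x": 0, "y": 0, "z": 0.5, "roll": 0},
  {"jaw": 0, "x": 0, "y": 0, "z": 0.5, "roll": 0},
  {"jaw": 0, "x": 0, "y": 0, "z": 0.5, "roll": 0},
  {"jaw": 0, "x": 0, "y": 0, "z": 0, "roll": 0},
])

```text
time: 3.9
eef_pos: [0.5778, -0.0065, 0.0369]
eef_rot: [3.141, -0.001, -2.919]
contact_force: [0.5, 0.3, -0.6]
grip_width: -0.0003
```

Run:
```python
from h import *
im=snap("scene","pics/s1.png")[150:270,260:400]
cv2.imwrite("pics/s1c.png",cv2.resize(im[:,:,::-1],None,fx=4,fy=4,interpolation=cv2.INTER_CUBIC))
print(robot.observe()["contact_force"])
```

```text
[ 0.2064328   0.94988796 -1.02073593]
```

View pics/s1c.png

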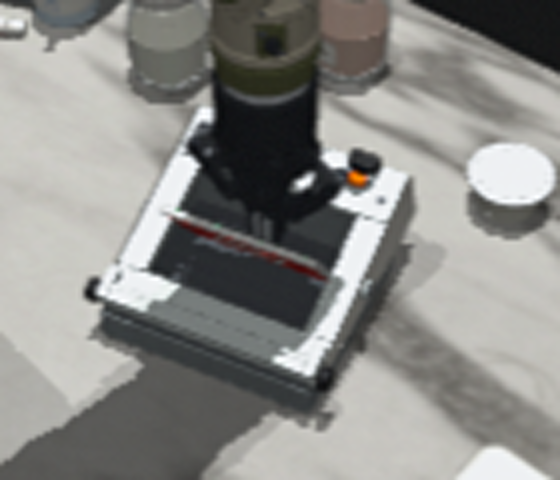

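The crop shows the plate standing almost upright in the window at about (250,245), with red on the robot side. Next I lift clear, go round to the robot side and swing it over.

Emit:
drive_tool([
  {"jaw": 0, "x": 0, "y": 0, "z": -3, "roll": 0},
  {"jaw": 0, "x": 0, "y": 0, "z": -4, "roll": 0},
  {"jaw": 0, "x": 0, "y": 0, "z": -2.5, "roll": 0},
  {"jaw": 0, "x": 3.7, "y": 0, "z": 0, "roll": 0},
  {"jaw": 0, "x": 4, "y": 0, "z": 0, "roll": 0},
  {"jaw": 0, "x": 0, "y": 0, "z": 3, "roll": 0},
  {"jaw": 0, "x": 0, "y": 0, "z": 1.2, "roll": 0},
  {"jaw": 0, "x": 0, "y": 0, "z": 0, "roll": 0},
])

```text
time: 4.75
eef_pos: [0.5018, -0.0232, 0.0892]
eef_rot: [3.14, -0.003, -2.919]
contact_force: [-0.2, 0.2, -0.3]
grip_width: -0.0
```

Emit:
drive_tool([
  {"jaw": 0, "x": -1.5, "y": 0, "z": 0, "roll": 0},
  {"jaw": 0, "x": -1.0, "y": 0, "z": 0, "roll": 0},
  {"jaw": 0, "x": -1.1, "y": 0, "z": 0, "roll": 0},
  {"jaw": 0, "x": -0.9, "y": 0, "z": 0.1, "roll": 0},
  {"jaw": 0, "x": -0.9, "y": 0, "z": 0.2, "roll": 0},
  {"jaw": 0, "x": -0.7, "y": 0, "z": 0.5, "roll": 0},
  {"jaw": 0, "x": -0.7, "y": 0, "z": 0.7, "roll": 0},
  {"jaw": 0, "x": -0.7, "y": 0, "z": 0.5, "roll": 0},
  {"jaw": 0, "x": 0, "y": 0, "z": 0, "roll": 0},
])

```text
time: 5.65
eef_pos: [0.5745, -0.0071, 0.0712]
eef_rot: [-3.141, -0.005, -2.919]
contact_force: [-8.7, -2.6, 12.1]
grip_width: 0.0004
```

Emit:
drive_tool([
  {"jaw": 0, "x": 0, "y": 0, "z": -1.8, "roll": 0},
  {"jaw": 0, "x": -0.8, "y": 0, "z": 0, "roll": 0},
  {"jaw": 0, "x": 0, "y": 0, "z": 0.8, "roll": 0},
  {"jaw": 0, "x": 0, "y": 0, "z": 0.5, "roll": 0},
  {"jaw": 0, "x": 0, "y": 0, "z": 0.3, "roll": 0},
  {"jaw": 0, "x": 0, "y": 0, "z": 0, "roll": 0},
])

```text
time: 6.25
eef_pos: [0.5845, -0.0049, 0.0742]
eef_rot: [-3.141, 0.001, -2.918]
contact_force: [-3.4, 0.4, 15.5]
grip_width: 0.0001
```

Emit:
drive_tool([
  {"jaw": 0, "x": 0, "y": 0, "z": -4, "roll": 6.9},
  {"jaw": 0, "x": 0, "y": 0, "z": -4, "roll": 6.9},
  {"jaw": 0.9, "x": 0, "y": 0, "z": -3, "roll": 6.9},
  {"jaw": 1, "x": 0, "y": 0, "z": 0, "roll": 6.8},
  {"jaw": 1, "x": 2.9, "y": 4.6, "z": 0, "roll": 0},
  {"jaw": 1, "x": 2.9, "y": 4.6, "z": 0, "roll": 0},
  {"jaw": 1, "x": 2.9, "y": 4.6, "z": 0, "roll": 0},
  {"jaw": 1, "x": 2.9, "y": 4.6, "z": 0, "roll": 0},
  {"jaw": 1, "x": 2.9, "y": 4.6, "z": 0, "roll": 0},
  {"jaw": 1, "x": 2.9, "y": 4.6, "z": 0, "roll": 0},
])

```text
time: 7.25
eef_pos: [0.4925, 0.2826, 0.1814]
eef_rot: [-3.14, -0.002, 2.884]
contact_force: [0.7, 0.5, -0.8]
grip_width: 0.0851
```

Run:
```python
from h import *
a=snap("top","pics/t2.png")[150:290,140:390];b=snap("scene","pics/s2.png")[140:250,180:400]
up=lambda i:cv2.resize(i[:,:,::-1],(750,int(750/i.shape[1]*i.shape[0])),interpolation=cv2.INTER_CUBIC)
cv2.imwrite("pics/t2c.png",up(a))
b=b[:,:] ; cv2.imwrite("pics/s2c.png",up(b))
print(robot.observe()["eef_pos"])
```

```text
[0.49088657 0.28599909 0.18130504]
```

View pics/s2c.png

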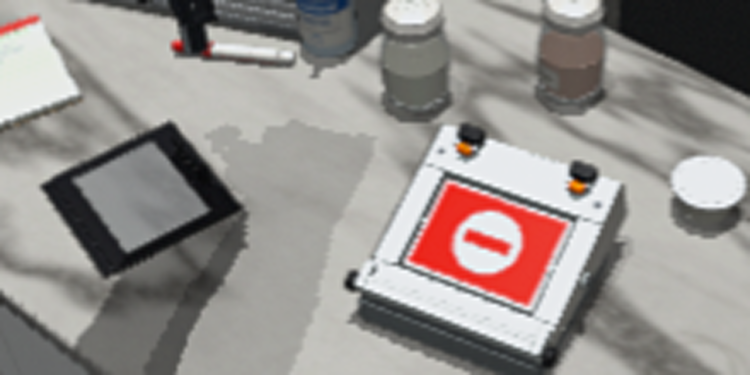

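The picture shows the red side with the bar out, flat in its window, centred at about (487,242), with an even black gap. The cover is untouched at lower left, its ridge about (185,155). Next I go down on the ridge, jaws across its 60 mm length so that the cover can pivot.

Emit:
drive_tool([
  {"jaw": 1, "x": 1.0, "y": 1.8, "z": 3, "roll": 0},
  {"jaw": 1, "x": 0, "y": 0, "z": 4, "roll": 0},
  {"jaw": 1, "x": 0, "y": 0, "z": 4, "roll": 0},
  {"jaw": 1, "x": 0, "y": 0, "z": 3, "roll": 0},
  {"jaw": 1, "x": 0, "y": 0, "z": 1.5, "roll": 0},
  {"jaw": 1, "x": 0, "y": 0, "z": 1.2, "roll": 0},
  {"jaw": 0.5, "x": 0, "y": 0, "z": 0, "roll": 0},
  {"jaw": 0.5, "x": 0, "y": 0, "z": 0, "roll": 0},
  {"jaw": 0.5, "x": 0, "y": 0, "z": 0, "roll": 0},
], force=20)

```text
time: 8.25
eef_pos: [0.4897, 0.3012, 0.0171]
eef_rot: [3.14, 0.001, 2.884]
contact_force: [0.1, 0.4, -1.2]
grip_width: 0.0593
```

Emit:
drive_tool([
  {"jaw": 0.5, "x": 0, "y": 0, "z": -0.7, "roll": 0},
  {"jaw": 0.5, "x": 0, "y": 0, "z": -1, "roll": 0},
  {"jaw": 0.5, "x": 0, "y": 0, "z": -1, "roll": 0},
  {"jaw": 0.5, "x": 0, "y": 0, "z": -1, "roll": 0},
  {"jaw": 0.5, "x": 0, "y": 0, "z": 0, "roll": 0},
], force=20)

```text
time: 8.75
eef_pos: [0.4903, 0.3016, 0.0554]
eef_rot: [3.139, 0.003, 2.885]
contact_force: [1.2, 0.6, -2.0]
grip_width: 0.0589
```

Run:
```python
from h import *
b=snap("scene","pics/s3.png")[140:250,160:300];a=snap("top","pics/t3.png")[160:290,140:300]
up=lambda i:cv2.resize(i[:,:,::-1],(390,int(390/i.shape[1]*i.shape[0])),interpolation=cv2.INTER_CUBIC)
a,b=up(a),up(b);h=min(len(a),len(b));cv2.imwrite("pics/c3.png",np.hstack([a[:h],b[:h]]))
s=robot.observe();print(s["eef_pos"],s["contact_force"],s["ft_torque"],s["grip_width"])
```

```text
[0.48919272 0.30110092 0.05356902] [ 0.14877707 -0.29237813 -0.98956455] [-0.0408196   0.01036384  0.01412489] 0.05866028467363035
```

View pics/c3.png

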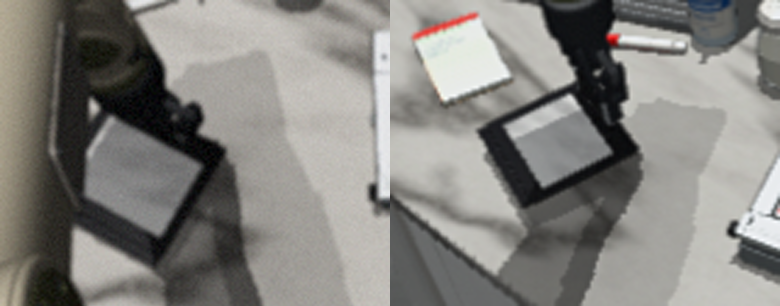

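It is held level: against the first picture all the corners rose about 7 px, so the pads do not let it pivot. I'll lower it close to the counter and ease the jaws until the lip droops.

Emit:
drive_tool([
  {"jaw": 0.5, "x": 0, "y": 0, "z": 1, "roll": 0},
  {"jaw": 0.5, "x": 0, "y": 0, "z": 0.8, "roll": 0},
  {"jaw": 0.69, "x": 0, "y": 0, "z": 0, "roll": 0},
  {"jaw": 0.69, "x": 0, "y": 0, "z": 0, "roll": 0},
], force=20)

```text
time: 9.25
eef_pos: [0.4881, 0.3006, 0.0339]
eef_rot: [-3.14, -0.002, 2.884]
contact_force: [-0.2, -0.1, -2.4]
grip_width: 0.0588
```

```bash
cat > m.py <<'E'
from h import *
import sys
b=snap("scene",f"pics/m{sys.argv[1]}.png")
for n in("cover","cover_ridge"): print(n,[((np.array(d["extent"])*[640,400,640,400]).round(1),round(d["score"],2)) for d in robot.find_in(n,"scene")[:1]])
# dark-mask bottom corner & left corner of bezel in the lower-left zone
g=b[170:240,180:262].astype(int).max(2); m=(g<55).astype(np.uint8)
n,l,st,_=cv2.connectedComponentsWithStats(m); k=1+np.argmax(st[1:,4]); ys,xs=np.where(l==k)
print("left",xs.min()+180,ys[xs.argmin()]+170,"bottom",xs[ys.argmax()]+180,ys.max()+170,st[k])
s=robot.observe();print(s["eef_pos"].round(4),s["contact_force"].round(1),s["ft_torque"].round(3),round(s["grip_width"],5))
E
cp pics/s3.png /tmp/; python3 m.py a
```

```text
cover [(array([194.2, 171.4, 249.3, 219.4]), 0.59)]
cover_ridge [(array([192. , 173.7, 248.4, 224. ]), 0.76)]
left 194 192 bottom 209 219 [ 14   0  56  50 847]
[0.489 0.301 0.035] [-0.6  0.5 -1.7] [-0.077 -0.122 -0.032] 0.05921
```

Emit:
drive_tool([
  {"jaw": 0.7, "x": 0, "y": 0, "z": 0, "roll": 0},
  {"jaw": 0.7, "x": 0, "y": 0, "z": 0, "roll": 0},
  {"jaw": 0.705, "x": 0, "y": 0, "z": 0, "roll": 0},
  {"jaw": 0.705, "x": 0, "y": 0, "z": 0, "roll": 0},
])

```text
time: 9.8
eef_pos: [0.489, 0.301, 0.0352]
eef_rot: [3.141, 0.0, 2.885]
contact_force: [0.2, -0.7, -1.0]
grip_width: 0.0602
```

```bash
python3 m.py b
```

```text
cover [(array([195.3, 176.6, 247. , 221.2]), 0.89)]
cover_ridge [(array([195.4, 175.7, 248.2, 221. ]), 0.7)]
left 195 193 bottom 210 220 [ 15   0  55  51 832]
[0.489  0.301  0.0351] [ 1.1  0.3 -1.8] [-0.035 -0.055 -0.014] 0.05971
```

Run:
```python
import cv2,numpy as np
up=lambda i:cv2.resize(i,(260,240),interpolation=cv2.INTER_CUBIC)
for f in("scene0","s3","ma","mb"):
    b=cv2.imread(f"pics/{f}.png"); g=b[170:240,180:262].astype(int).max(2); m=(g<55).astype(np.uint8)
    n,l,st,_=cv2.connectedComponentsWithStats(m); k=1+np.argmax(st[1:,4]); ys,xs=np.where(l==k)
    print(f,"left",xs.min()+180,ys[xs.argmin()]+170,"bottom",xs[ys.argmax()]+180,ys.max()+170,"right",xs.max()+180,ys[xs.argmax()]+170)
```

```text
scene0 left 193 194 bottom 210 220 right 249 200
s3 left 192 187 bottom 207 214 right 248 193
ma left 194 192 bottom 209 219 right 249 196
mb left 195 193 bottom 210 220 right 249 196
```

Emit:
drive_tool([
  {"jaw": 0.7, "x": 0.3, "y": 0, "z": -0.7, "roll": 0},
  {"jaw": 0.7, "x": 0.4, "y": 0, "z": -0.7, "roll": 0},
  {"jaw": 0.7, "x": 0.5, "y": 0, "z": -0.7, "roll": 0},
  {"jaw": 0.7, "x": 0.5, "y": 0, "z": -0.7, "roll": 0},
  {"jaw": 0.7, "x": 0.5, "y": 0, "z": -0.7, "roll": 0},
  {"jaw": 0.7, "x": 0.5, "y": 0, "z": -0.7, "roll": 0},
  {"jaw": 0.7, "x": 0, "y": 0, "z": 0, "roll": 0},
])

```text
time: 10.65
eef_pos: [0.4624, 0.3083, 0.0782]
eef_rot: [3.141, 0.001, 2.885]
contact_force: [-0.0, 0.6, -1.7]
grip_width: 0.06
```

```bash
python3 m.py c
python3 - <<'E'
import cv2
b=cv2.imread("pics/mc.png")[130:250,160:320]; cv2.imwrite("pics/mcc.png",cv2.resize(b,None,fx=4,fy=4,interpolation=cv2.INTER_CUBIC))
E
```

```text
cover [(array([193.3, 167.8, 241.9, 220.8]), 0.63)]
cover_ridge [(array([191.6, 169.4, 239.7, 221. ]), 0.62)]
left 193 193 bottom 209 221 [ 13   0  50  52 713]
[0.4629 0.3079 0.077 ] [-0.   0.2 -0.5] [-0.011 -0.111 -0.043] 0.05974
```

View pics/mcc.png

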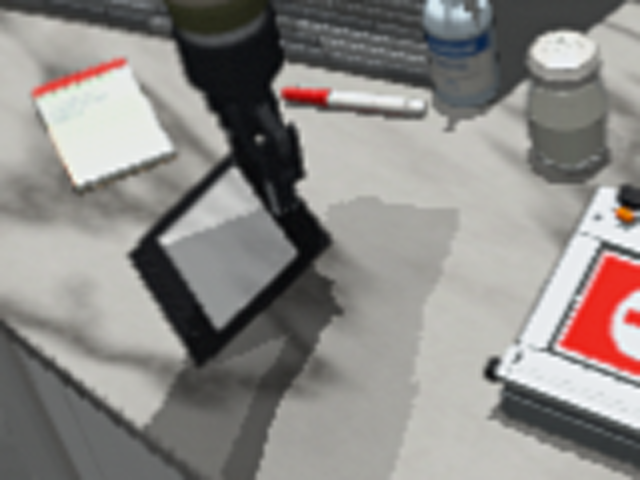

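The lip stays on the counter ((130,255) to (200,365) in the crop) and the ridge end is raised about 28°. I now grip firmly, lift, turn to the sign's yaw and carry it over.

Emit:
drive_tool([
  {"jaw": 0.5, "x": 0, "y": 0, "z": 0, "roll": 0},
  {"jaw": 0.5, "x": 0, "y": 0, "z": 0, "roll": 0},
  {"jaw": 0.5, "x": 0, "y": 0, "z": -2, "roll": 0},
  {"jaw": 0.5, "x": 0, "y": 0, "z": -3, "roll": 0},
  {"jaw": 0.5, "x": 0, "y": 0, "z": -3.5, "roll": 0},
  {"jaw": 0.5, "x": 0, "y": 0, "z": -3.5, "roll": 0},
  {"jaw": 0.5, "x": 0, "y": 0, "z": -2.5, "roll": -6.9},
  {"jaw": 0.5, "x": 0, "y": 0, "z": 0, "roll": -6.9},
  {"jaw": 0.5, "x": 0, "y": 0, "z": 0, "roll": -6.9},
  {"jaw": 0.5, "x": 0, "y": 0, "z": 0, "roll": -6.8},
], force=70)

```text
time: 11.8
eef_pos: [0.4627, 0.3077, 0.2219]
eef_rot: [3.141, -0.0, -2.914]
contact_force: [0.3, 0.6, -1.7]
grip_width: 0.0569
```

Emit:
drive_tool([
  {"jaw": 0.5, "x": -0.4, "y": -2.2, "z": 0, "roll": 0},
  {"jaw": 0.5, "x": -0.6, "y": -3.4, "z": 0, "roll": 0},
  {"jaw": 0.5, "x": -0.7, "y": -3.8, "z": 0, "roll": 0},
  {"jaw": 0.5, "x": -0.7, "y": -3.8, "z": 0, "roll": 0},
  {"jaw": 0.5, "x": -0.7, "y": -3.8, "z": 0, "roll": 0},
  {"jaw": 0.5, "x": -0.7, "y": -3.8, "z": 0, "roll": 0},
  {"jaw": 0.5, "x": -0.7, "y": -3.8, "z": 0, "roll": 0},
  {"jaw": 0.5, "x": -0.7, "y": -3.8, "z": 0, "roll": 0},
  {"jaw": 0.5, "x": -0.7, "y": -3.2, "z": 0, "roll": 0},
  {"jaw": 0.5, "x": -0.4, "y": -2.1, "z": 0, "roll": 0},
], force=70)

```text
time: 12.8
eef_pos: [0.5994, -0.0095, 0.2212]
eef_rot: [3.142, -0.001, -2.921]
contact_force: [0.8, -0.4, -1.2]
grip_width: 0.0568
```

```bash
cat > ov.py <<'E'
from fit import *
import sys
# overlay predicted held cover (tilt th deg, lip offset from TCP in tool-yaw frame) and the sign face on both pictures
th=np.radians(float(sys.argv[2])); tag=sys.argv[1]
s=robot.observe(); t=s["eef_pos"]; yaw=s["eef_rot"][2]-np.pi
def held(C,th,dx=-.1108,dy=.0036,dz=-.077):
    C=np.array(C,float)/1000; X=(C[:,0]+.07375)*np.cos(th)-C[:,2]*np.sin(th)+dx; Z=(C[:,0]+.07375)*np.sin(th)+C[:,2]*np.cos(th)+dz; Y=C[:,1]+dy
    c,d=np.cos(yaw),np.sin(yaw); return np.c_[t[0]+X*c-Y*d,t[1]+X*d+Y*c,t[2]+Z]
if __name__=="__main__":
    P=held([[-73.75,75,5],[-73.75,-75,5],[73.75,-75,5],[73.75,75,5]],th); p=np.load("sign.npy")
    W=face2w(p,[[0,79,0],[0,-79,0],[172,-79,0],[172,79,0]]); out=[]
    for c,(x0,y0) in dict(scene=(265,120),top=(270,130)).items():
        im=snap(c,f"pics/{tag}_{c}.png")[:,:,::-1]; k=3.4
        a=cv2.resize(im[y0:y0+140,x0:x0+115],None,fx=k,fy=k,interpolation=cv2.INTER_CUBIC)
        for Q,col in((P,(0,255,255)),(W,(255,128,0))):
            q=((proj(Q,c)-[x0,y0]+.5)*k-.5).round().astype(int)
            for v in q: cv2.drawMarker(a,tuple(int(i) for i in v),col,cv2.MARKER_CROSS,9,1)
        out.append(a)
    cv2.imwrite(f"pics/{tag}.png",np.hstack(out)); print(t.round(4),s["contact_force"].round(1),s["ft_torque"].round(3))
E
python3 ov.py d 28.2
```

```text
[ 0.5994 -0.0095  0.2212] [ 0.8 -0.4 -1.2] [ 0.053 -0.076  0.01 ]
```

View pics/d.png

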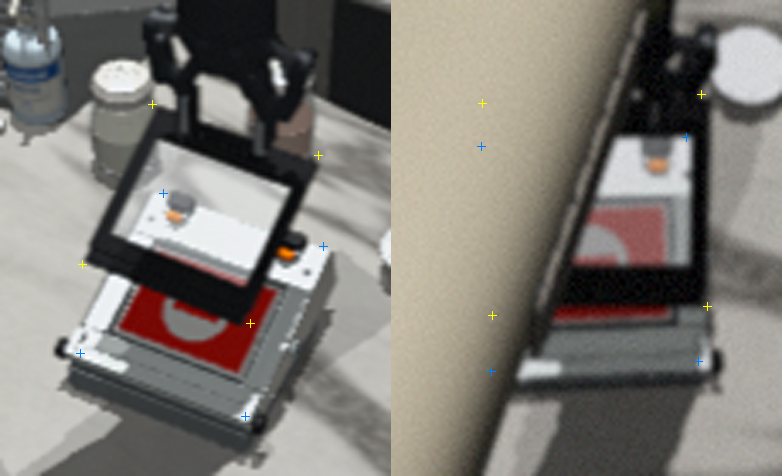

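Predicted corners (yellow) match the held cover within about 2 px of the crop. The tilt is as planned and the lip is over the window. I go down to just above the ledge.

Emit:
drive_tool([
  {"jaw": 0.5, "x": 0, "y": 0.2, "z": 2, "roll": 0},
  {"jaw": 0.5, "x": 0, "y": 0, "z": 3, "roll": 0},
  {"jaw": 0.5, "x": 0, "y": 0, "z": 2.3, "roll": 0},
  {"jaw": 0.5, "x": 0, "y": 0, "z": 1.2, "roll": 0},
  {"jaw": 0.5, "x": 0, "y": 0, "z": 0.3, "roll": 0},
  {"jaw": 0.5, "x": 0, "y": 0, "z": 0.3, "roll": 0},
  {"jaw": 0.5, "x": 0, "y": 0, "z": 0.2, "roll": 0},
  {"jaw": 0.5, "x": 0, "y": 0, "z": 0, "roll": 0},
], force=70)

```text
time: 13.7
eef_pos: [0.5988, -0.005, 0.1298]
eef_rot: [-3.141, 0.001, -2.919]
contact_force: [-0.3, -0.0, -1.1]
grip_width: 0.0564
```

Emit:
drive_tool([
  {"jaw": 0.5, "x": 0, "y": 0, "z": 0.2, "roll": 0},
  {"jaw": 0.5, "x": 0, "y": 0, "z": 0.2, "roll": 0},
  {"jaw": 0.5, "x": 0, "y": 0, "z": 0, "roll": 0},
])

```text
time: 14.0
eef_pos: [0.5981, -0.005, 0.1248]
eef_rot: [3.141, -0.0, -2.919]
contact_force: [0.1, 0.5, -1.3]
grip_width: 0.0565
```

Emit:
drive_tool([
  {"jaw": 0.5, "x": 0, "y": 0, "z": 0.2, "roll": 0},
  {"jaw": 0.5, "x": 0, "y": 0, "z": 0, "roll": 0},
])

```text
time: 14.2
eef_pos: [0.5981, -0.005, 0.1227]
eef_rot: [3.142, -0.0, -2.919]
contact_force: [0.5, 0.2, -1.1]
grip_width: 0.0567
```

Emit:
drive_tool([
  {"jaw": 0.5, "x": 0, "y": 0, "z": 0.15, "roll": 0},
  {"jaw": 0.5, "x": 0, "y": 0, "z": 0, "roll": 0},
])

```text
time: 14.4
eef_pos: [0.5982, -0.005, 0.1213]
eef_rot: [3.142, -0.0, -2.919]
contact_force: [-0.3, 0.9, -1.0]
grip_width: 0.0567
```

Emit:
drive_tool([
  {"jaw": 0.5, "x": 0, "y": 0, "z": 0.15, "roll": 0},
  {"jaw": 0.5, "x": 0, "y": 0, "z": 0, "roll": 0},
])

```text
time: 14.6
eef_pos: [0.5982, -0.005, 0.1198]
eef_rot: [3.142, -0.0, -2.919]
contact_force: [0.3, -0.4, -0.5]
grip_width: 0.0564
```

Emit:
drive_tool([
  {"jaw": 0.5, "x": 0, "y": 0, "z": 0.15, "roll": 0},
  {"jaw": 0.5, "x": 0, "y": 0, "z": 0, "roll": 0},
])

```text
time: 14.8
eef_pos: [0.5982, -0.005, 0.1183]
eef_rot: [3.142, -0.0, -2.919]
contact_force: [0.4, 0.4, -0.8]
grip_width: 0.0565
```

```bash
python3 ov.py e 28.2
```

```text
[ 0.5982 -0.005   0.1183] [ 0.4  0.4 -0.8] [-0.119  0.022  0.004]
```

View pics/e.png

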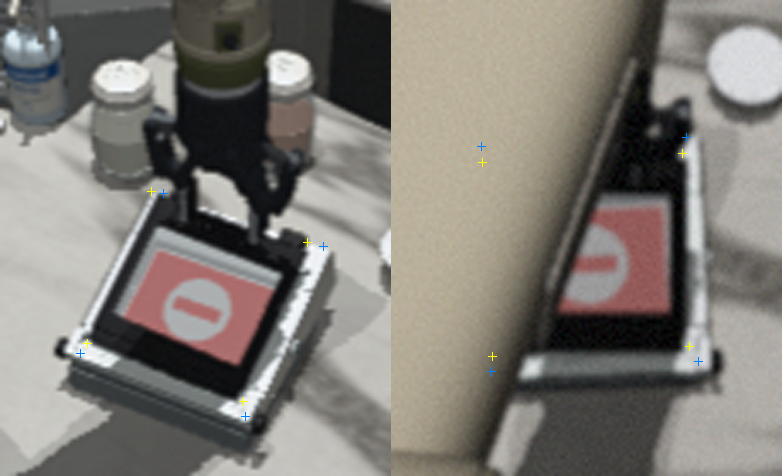

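Prediction and picture still agree, with no clear contact yet. I'll keep feeling downward.

Emit:
drive_tool([
  {"jaw": 0.5, "x": 0, "y": 0, "z": 0.15, "roll": 0},
  {"jaw": 0.5, "x": 0, "y": 0, "z": 0.1, "roll": 0},
  {"jaw": 0.5, "x": 0, "y": 0, "z": 0, "roll": 0},
])

```text
time: 15.2
eef_pos: [0.5982, -0.005, 0.1158]
eef_rot: [3.142, -0.0, -2.919]
contact_force: [0.0, -0.1, -0.6]
grip_width: 0.0563
```

Run:
```python
from h import *
for c in("scene","top","scene"):
    robot.capture(c);s=robot.observe();print(s["eef_pos"].round(4),s["contact_force"].round(2),s["ft_torque"].round(3),s["joint_efforts"].round(2))
```

```text
[ 0.5982 -0.005   0.1159] [ 0.05 -1.26 -0.47] [-0.095 -0.009 -0.009] [ 4.000e-02 -5.197e+01  2.818e+01 -2.000e-02  1.100e-01  1.000e-02]
[ 0.5982 -0.005   0.1159] [ 0.64  0.14 -0.58] [-0.125  0.081  0.03 ] [ 6.000e-02 -5.201e+01  2.823e+01 -2.000e-02  1.200e-01  1.000e-02]
[ 0.5981 -0.005   0.1159] [-0.08 -0.18  0.11] [-0.093  0.023 -0.031] [ 7.000e-02 -5.205e+01  2.827e+01 -3.000e-02  1.300e-01  1.000e-02]
```

Emit:
drive_tool([
  {"jaw": 0.5, "x": 0.25, "y": 0, "z": 0.07, "roll": 0},
  {"jaw": 0.5, "x": 0.25, "y": 0, "z": 0.07, "roll": 0},
  {"jaw": 0.5, "x": 0.25, "y": 0, "z": 0.07, "roll": 0},
  {"jaw": 0.5, "x": 0.25, "y": 0, "z": 0.07, "roll": 0},
  {"jaw": 0.5, "x": 0, "y": 0, "z": 0, "roll": 0},
])

```text
time: 15.85
eef_pos: [0.5908, -0.0065, 0.1147]
eef_rot: [3.141, 0.006, -2.918]
contact_force: [5.1, 3.0, 2.1]
grip_width: 0.0564
```

Run:
```python
from h import *
for c in("scene","top","scene"):
    im=robot.capture(c);s=robot.observe();print(s["eef_pos"].round(4),s["contact_force"].round(2),s["ft_torque"].round(3))
cv2.imwrite("pics/f_scene.png",im[:,:,::-1])
for f in("d_scene","e_scene","f_scene"):
    im=cv2.imread(f"pics/{f}.png"); g=im.max(2)[160:260,270:370]
    m=(g<45).astype(np.uint8); n,l,st,_=cv2.connectedComponentsWithStats(m)
    for k in np.argsort(-st[1:,4])[:2]+1:
        ys,xs=np.where(l==k); print(f,"left",xs.min()+270,ys[xs.argmin()]+160,"bottom",xs[ys.argmax()]+270,ys.max()+160,st[k][4])
```

```text
[ 0.5908 -0.0065  0.1147] [4.67 2.5  3.79] [ 0.523 -0.82   0.039]
[ 0.5908 -0.0065  0.1147] [4.26 3.66 2.97] [ 0.532 -0.858  0.063]
[ 0.5908 -0.0065  0.1147] [4.55 4.09 3.01] [ 0.519 -0.891  0.04 ]
d_scene left 291 195 bottom 333 214 979
d_scene left 339 244 bottom 339 247 15
e_scene left 292 218 bottom 331 236 1453
e_scene left 339 244 bottom 339 247 16
f_scene left 291 218 bottom 331 236 1405
f_scene left 339 244 bottom 339 247 16
```

Run:
```python
import cv2,numpy as np
from fit import *
im=cv2.imread("pics/f_scene.png")[185:265,275:375]; k=8
a=cv2.resize(im,None,fx=k,fy=k,interpolation=cv2.INTER_CUBIC); a=np.clip(a.astype(float)*1.5,0,255).astype(np.uint8)
p=np.load("sign.npy")
for F,c in(([[8,79,0],[8,-79,0],[8,0,0]],(0,255,255)),([[28,66,0],[28,-66,0]],(0,255,0)),([[0,79,0],[0,-79,0],[0,0,0]],(255,128,0)),([[8,79,12.5],[8,-79,12.5]],(255,0,255))):
    for v in ((proj(face2w(p,F),"scene")-[275,185]+.5)*k-.5).round().astype(int): cv2.drawMarker(a,tuple(int(i) for i in v),c,cv2.MARKER_CROSS,12,1)
cv2.imwrite("pics/fz.png",a[:600])
```

```text
(no output)
```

View pics/fz.png

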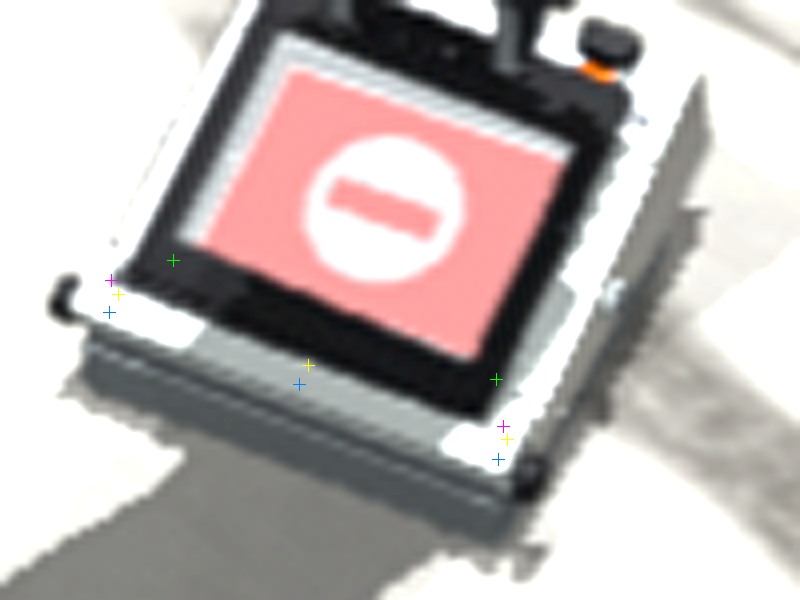

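The visible lip edge coincides with the hood's edge line (magenta, from (111,280) to (488,420)). The grip geometry puts the lip at face x ≈ 2 mm, about 9° up, with a push-back force, so the lip is in the slot against its wall. Now I swing it down.

Emit:
drive_tool([
  {"jaw": 0.5, "x": -0.1, "y": 0, "z": 0.3, "roll": 0},
  {"jaw": 0.5, "x": -0.2, "y": 0, "z": 0.35, "roll": 0},
  {"jaw": 0.5, "x": -0.2, "y": 0, "z": 0.35, "roll": 0},
  {"jaw": 0.5, "x": 0, "y": 0, "z": 0, "roll": 0},
])

```text
time: 16.4
eef_pos: [0.5956, -0.0056, 0.1072]
eef_rot: [-3.141, 0.007, -2.918]
contact_force: [-2.1, 1.6, 18.7]
grip_width: 0.0566
```

Emit:
drive_tool([
  {"jaw": 0.5, "x": 0, "y": 0, "z": 0.3, "roll": 0},
  {"jaw": 0.5, "x": 0, "y": 0, "z": 0.3, "roll": 0},
  {"jaw": 0.5, "x": 0, "y": 0, "z": 0, "roll": 0},
])

```text
time: 16.7
eef_pos: [0.5961, -0.0056, 0.1064]
eef_rot: [-3.14, 0.011, -2.917]
contact_force: [-13.7, 3.1, 47.7]
grip_width: 0.0563
```

Emit:
drive_tool([
  {"jaw": 0.5, "x": 0, "y": 0, "z": -0.4, "roll": 0},
  {"jaw": 0.5, "x": 0, "y": 0, "z": -0.4, "roll": 0},
  {"jaw": 0.5, "x": 0.3, "y": 0, "z": 0.05, "roll": 0},
  {"jaw": 0.5, "x": 0.3, "y": 0, "z": 0.1, "roll": 0},
  {"jaw": 0.5, "x": 0, "y": 0, "z": 0, "roll": 0},
])

```text
time: 17.2
eef_pos: [0.5947, -0.0055, 0.1077]
eef_rot: [3.141, 0.017, -2.917]
contact_force: [13.4, 9.0, 9.2]
grip_width: 0.0568
```

```bash
cat > fr.py <<'E'
from fit import *
p=np.load("sign.npy")
s=robot.observe();t=s["eef_pos"];c,d=np.cos(p[2]),np.sin(p[2])
def uf(v): return np.array([v[0]*c+v[1]*d,-v[0]*d+v[1]*c,v[2]])
q=uf(t-[p[0],p[1],0])*1000; a=p[3]; r=[q[0]+72-5.1,q[2]-42+7]
X=r[0]*np.cos(a)+r[1]*np.sin(a);Z=-r[0]*np.sin(a)+r[1]*np.cos(a)
ph=np.degrees(np.arcsin(Z/135.15))-10.23; f=uf(s["contact_force"])
print("patch face",X.round(1),"y",q[1].round(1),Z.round(1),"phi",ph.round(1),"lip x",(X-135.15*np.cos(np.radians(ph+10.23))).round(1),
 "F tang,y,norm",(f[0]*np.cos(a)+f[2]*np.sin(a)).round(1),f[1].round(1),(-f[0]*np.sin(a)+f[2]*np.cos(a)).round(1),"tq",s["ft_torque"].round(2),t.round(4),s["time"])
E
python3 fr.py
```

```text
patch face 131.3 y -0.9 37.1 phi 5.7 lip x 1.3 F tang,y,norm 17.0 5.8 4.5 tq [ 1.7  -2.45  0.06] [ 0.5947 -0.0055  0.1077] 17.2
```

The lip stops hard at face x ≈ 1.3, with the resultant off to the right. That points to a slight yaw error fixed by the grip, so I'll release and push squarely on the ridge's back so that the lip aligns itself with the wall.

Emit:
drive_tool([
  {"jaw": 0.5, "x": -0.5, "y": 0, "z": 0, "roll": 0},
  {"jaw": 1, "x": 0, "y": 0, "z": 0, "roll": 0},
  {"jaw": 1, "x": 0, "y": 0, "z": 0, "roll": 0},
  {"jaw": 1, "x": 0, "y": 0, "z": 0, "roll": 0},
  {"jaw": 1, "x": 0, "y": 0, "z": -2, "roll": 0},
  {"jaw": 1, "x": 0, "y": 0, "z": -4, "roll": 0},
  {"jaw": 0, "x": -1.3, "y": 0.2, "z": 0, "roll": 0},
  {"jaw": 0, "x": -1.3, "y": 0, "z": 0, "roll": 0},
  {"jaw": 0, "x": 0, "y": 0, "z": 0, "roll": 0},
  {"jaw": 0, "x": 0, "y": 0, "z": 0, "roll": 0},
])

```text
time: 18.2
eef_pos: [0.6163, 0.0013, 0.1626]
eef_rot: [3.141, -0.002, -2.919]
contact_force: [-0.0, -0.1, -0.5]
grip_width: 0.0283
```

```bash
python3 fr.py
python3 - <<'E'
from h import *
im=snap("scene","pics/g_scene.png")[170:265,275:375]
a=cv2.resize(im[:,:,::-1],None,fx=6,fy=6,interpolation=cv2.INTER_CUBIC);cv2.imwrite("pics/g.png",a)
E
```

```text
patch face 168.4 y 0.9 83.4 phi 27.9 lip x 62.1 F tang,y,norm -0.2 -0.1 -0.4 tq [0.02 0.03 0.02] [0.6163 0.0013 0.1626] 18.2
```

View pics/g.png

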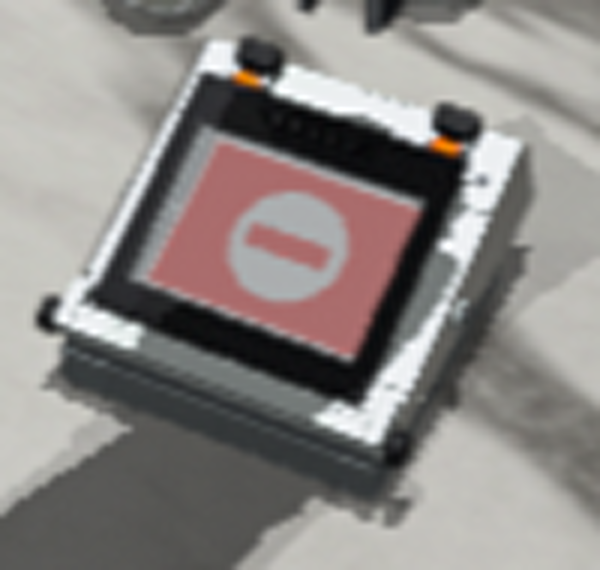

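Emit:
drive_tool([
  {"jaw": 0, "x": -0.3, "y": -0.1, "z": 2, "roll": 0},
  {"jaw": 0, "x": 0, "y": 0, "z": 2.5, "roll": 0},
  {"jaw": 0, "x": 0, "y": 0, "z": 1, "roll": 0},
  {"jaw": 0, "x": 0.3, "y": 0, "z": 0, "roll": 0},
  {"jaw": 0, "x": 0.3, "y": 0, "z": 0.05, "roll": 0},
  {"jaw": 0, "x": 0.3, "y": 0, "z": 0.05, "roll": 0},
  {"jaw": 0, "x": 0, "y": 0, "z": 0, "roll": 0},
])

```text
time: 18.95
eef_pos: [0.6118, -0.001, 0.1088]
eef_rot: [-3.141, 0.001, -2.919]
contact_force: [-0.5, -0.3, -0.3]
grip_width: -0.0
```

```bash
python3 fr.py
```

```text
patch face 148.5 y -0.3 33.2 phi 4.0 lip x 17.5 F tang,y,norm -0.6 -0.2 -0.1 tq [-0.01  0.06 -0.05] [ 0.6118 -0.001   0.1088] 18.95
```

Emit:
drive_tool([
  {"jaw": 0, "x": 0.3, "y": 0, "z": 0.05, "roll": 0},
  {"jaw": 0, "x": 0.3, "y": 0, "z": 0.05, "roll": 0},
  {"jaw": 0, "x": 0.2, "y": 0, "z": 0, "roll": 0},
  {"jaw": 0, "x": 0.2, "y": 0, "z": 0, "roll": 0},
  {"jaw": 0, "x": 0, "y": 0, "z": 0, "roll": 0},
])

```text
time: 19.45
eef_pos: [0.6056, -0.0026, 0.1088]
eef_rot: [-3.141, 0.008, -2.918]
contact_force: [6.6, 2.7, 2.7]
grip_width: -0.0001
```

```bash
python3 fr.py
```

```text
patch face 142.3 y -0.5 35.0 phi 4.8 lip x 11.8 F tang,y,norm 7.5 1.2 0.6 tq [ 0.66 -1.44 -0.05] [ 0.6056 -0.0026  0.1088] 19.45
```

Emit:
drive_tool([
  {"jaw": 0, "x": 0.2, "y": 0, "z": 0, "roll": 0},
  {"jaw": 0, "x": 0.2, "y": 0, "z": 0, "roll": 0},
  {"jaw": 0, "x": 0, "y": 0, "z": 0, "roll": 0},
])

```text
time: 19.75
eef_pos: [0.6046, -0.0029, 0.1104]
eef_rot: [-3.141, 0.015, -2.917]
contact_force: [11.2, 5.4, 5.9]
grip_width: 0.0004
```

Emit:
drive_tool([
  {"jaw": 0, "x": -0.4, "y": 0, "z": 0, "roll": 0},
  {"jaw": 0, "x": -0.5, "y": 0, "z": -0.2, "roll": 0},
  {"jaw": 0, "x": 0, "y": 0, "z": -2.6, "roll": 0},
  {"jaw": 0, "x": 1.0, "y": 0, "z": 0, "roll": 0},
  {"jaw": 0, "x": 0.6, "y": 0, "z": 0, "roll": 0},
  {"jaw": 0, "x": 0, "y": 0, "z": 0, "roll": 0},
])

```text
time: 20.35
eef_pos: [0.5892, -0.0056, 0.1337]
eef_rot: [3.141, -0.003, -2.919]
contact_force: [-0.3, -0.7, -0.2]
grip_width: -0.0003
```

Emit:
drive_tool([
  {"jaw": 0, "x": 0, "y": 0, "z": 0.7, "roll": 0},
  {"jaw": 0, "x": 0, "y": 0, "z": 0.4, "roll": 0},
  {"jaw": 0, "x": 0, "y": 0, "z": 0.4, "roll": 0},
  {"jaw": 0, "x": 0, "y": 0, "z": 0.4, "roll": 0},
  {"jaw": 0, "x": 0, "y": 0, "z": 0, "roll": 0},
])

```text
time: 20.85
eef_pos: [0.5921, -0.0053, 0.1156]
eef_rot: [3.141, 0.002, -2.918]
contact_force: [0.9, 0.8, 0.6]
grip_width: 0.0003
```

```bash
python3 fr.py
```

```text
patch face 131.0 y -0.1 45.4 phi 9.4 lip x 3.7 F tang,y,norm 1.2 0.6 0.3 tq [ 0.   -0.14  0.03] [ 0.5921 -0.0053  0.1156] 20.85
```

Emit:
drive_tool([
  {"jaw": 0, "x": 0, "y": 0, "z": 0.3, "roll": 0},
  {"jaw": 0, "x": 0, "y": 0, "z": 0.3, "roll": 0},
  {"jaw": 0, "x": 0, "y": 0, "z": 0, "roll": 0},
])

```text
time: 21.15
eef_pos: [0.5919, -0.0056, 0.1105]
eef_rot: [-3.141, 0.002, -2.919]
contact_force: [-0.1, 0.6, 6.7]
grip_width: 0.0001
```

Emit:
drive_tool([
  {"jaw": 0, "x": 0, "y": 0, "z": 0.3, "roll": 0},
  {"jaw": 0, "x": 0, "y": 0, "z": 0.2, "roll": 0},
  {"jaw": 0, "x": 0, "y": 0, "z": 0, "roll": 0},
])

```text
time: 21.45
eef_pos: [0.5921, -0.0056, 0.1098]
eef_rot: [-3.14, 0.005, -2.918]
contact_force: [-9.1, 1.8, 31.6]
grip_width: -0.0004
```

```bash
python3 - <<'E'
from fit import *
p=np.load("sign.npy")
def cov(C,ph): 
    C=np.array(C,float);ph=np.radians(ph);X=C[:,0];return np.c_[X*np.cos(ph)-C[:,2]*np.sin(ph),C[:,1],X*np.sin(ph)+C[:,2]*np.cos(ph)]
C=[[147.5,77.5,5],[147.5,-72.5,5],[138,32.5,29],[138,-27.5,29],[13,-72.5,5]]
for ph in(0,2,5): print(ph,((proj(face2w(p,cov(C,ph)),"scene")-[275,170]+.5)*6).round().tolist())
print("rollers",((proj(face2w(p,[[150,55,7],[150,-55,7]]),"scene")-[275,170]+.5)*6).round().tolist())
robot.capture("scene")
for n in("catch_l","catch_r"):print(robot.find_in(n,"scene")[:2])
E
python3 fr.py
```

```text
0 [[210.0, 77.0], [479.0, 167.0], [274.0, 95.0], [384.0, 132.0], [371.0, 402.0]]
2 [[208.0, 72.0], [478.0, 162.0], [272.0, 92.0], [382.0, 129.0], [371.0, 402.0]]
5 [[205.0, 66.0], [477.0, 156.0], [268.0, 88.0], [379.0, 125.0], [370.0, 402.0]]
rollers [[250.0, 84.0], [448.0, 150.0]]
[]
[]
patch face 129.4 y -0.4 39.9 phi 6.9 lip x 0.3 F tang,y,norm 0.7 3.4 33.1 tq [ 0.38  1.67 -0.04] [ 0.5921 -0.0056  0.1099] 21.6
```

Pressed at 32 N, the ridge top stops hard at w = 0.110. With the slope felt from the plate (about 16.8°) a flat cover gives 0.1096, and one resting on the rollers 0.119. So it has snapped flat. I'll check both ends of the ridge by touch.

Emit:
drive_tool([
  {"jaw": 0, "x": 0, "y": 0, "z": -1.2, "roll": 0},
  {"jaw": 0, "x": 0, "y": 2.5, "z": 0, "roll": 0},
  {"jaw": 0, "x": 0, "y": 0, "z": 0.6, "roll": 0},
  {"jaw": 0, "x": 0, "y": 0, "z": 0.4, "roll": 0},
  {"jaw": 0, "x": 0, "y": 0, "z": 0, "roll": 0},
])

```text
time: 22.1
eef_pos: [0.5852, 0.0202, 0.1099]
eef_rot: [3.14, 0.002, -2.917]
contact_force: [-10.0, 6.7, 26.8]
grip_width: 0.0001
```

```bash
python3 fr.py
```

```text
patch face 128.4 y 26.2 40.3 phi 7.1 lip x -0.6 F tang,y,norm -0.4 8.8 28.0 tq [1.35 1.85 0.02] [0.5852 0.0202 0.1099] 22.1
```

Emit:
drive_tool([
  {"jaw": 0, "x": 0, "y": 0, "z": -1, "roll": 0},
  {"jaw": 0, "x": 0, "y": -4, "z": 0, "roll": 0},
  {"jaw": 0, "x": 0, "y": 0, "z": 0.6, "roll": 0},
  {"jaw": 0, "x": 0, "y": 0, "z": 0.4, "roll": 0},
  {"jaw": 0, "x": 0, "y": 0, "z": 0, "roll": 0},
])

```text
time: 22.6
eef_pos: [0.5962, -0.0236, 0.1101]
eef_rot: [-3.134, 0.003, -2.921]
contact_force: [-4.3, -7.6, 21.6]
grip_width: 0.0002
```

```bash
python3 fr.py
```

```text
patch face 129.5 y -18.9 40.1 phi 7.0 lip x 0.4 F tang,y,norm 0.5 -6.5 22.4 tq [-1.71  0.87 -0.07] [ 0.5962 -0.0236  0.1101] 22.6
```

Emit:
drive_tool([
  {"jaw": 0, "x": 0, "y": 0, "z": -2, "roll": 0},
  {"jaw": 0, "x": 0, "y": 0, "z": -4, "roll": 0},
  {"jaw": 0, "x": 0, "y": 2, "z": -4, "roll": 0},
  {"jaw": 0, "x": 0, "y": 4.5, "z": 0, "roll": 0},
  {"jaw": 0, "x": 0, "y": 4.5, "z": 0, "roll": 0},
  {"jaw": 0, "x": 0, "y": 4.5, "z": 0, "roll": 0},
  {"jaw": 0, "x": 0, "y": 4.5, "z": 0, "roll": 0},
  {"jaw": 0, "x": 0, "y": 4.5, "z": 0, "roll": 0},
  {"jaw": 0, "x": 0, "y": 3, "z": 0, "roll": 0},
  {"jaw": 0, "x": 0, "y": 0, "z": 0, "roll": 0},
])

```text
time: 23.6
eef_pos: [0.5318, 0.2512, 0.205]
eef_rot: [3.141, -0.003, -2.914]
contact_force: [-1.0, -0.5, -0.7]
grip_width: -0.0001
```

Run:
```python
from fit import *
p=np.load("sign.npy"); p[3]=np.radians(16.8)
C=[[147.5,75,5],[147.5,-75,5],[138,30,29],[138,-30,29],[13,75,5],[13,-75,5]]
out=[]
for c,(x0,y0) in dict(scene=(278,168),top=(285,160)).items():
    im=snap(c,f"pics/h_{c}.png")[y0:y0+90,x0:x0+95,::-1]; k=4.2
    a=cv2.resize(im,None,fx=k,fy=k,interpolation=cv2.INTER_CUBIC); a=np.clip(a*1.2,0,255).astype(np.uint8)
    for ph,col in((0,(255,255,0)),(5,(255,0,255))):
        t=np.radians(ph);Q=np.array(C,float);Q=np.c_[Q[:,0]*np.cos(t)-Q[:,2]*np.sin(t),Q[:,1],Q[:,0]*np.sin(t)+Q[:,2]*np.cos(t)]
        for v in ((proj(face2w(p,Q),c)-[x0,y0]+.5)*k).round().astype(int): cv2.drawMarker(a,tuple(int(i) for i in v),col,cv2.MARKER_CROSS,7,1)
    out.append(a)
cv2.imwrite("pics/h.png",np.hstack(out))
```

```text
(no output)
```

View pics/h.png

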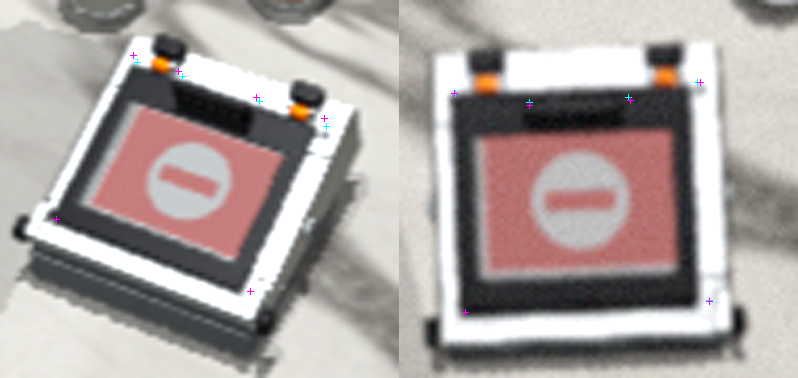

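The last pictures show the red plate flat under the cover. In the top half the rollers are wholly visible at (487,82) and (665,76), just beyond the cover's edge, and the white hood overlaps the lip along y ≈ 318–343. The gripper is clear of everything, so I hand the job in.

```bash
python3 -c "
from cell import robot
s=robot.observe();print(s['time'],s['contact_force'].round(1));print(robot.close_job())"
```

```text
23.7 [-0.1 -0.7 -0.2]
the job is handed in; nothing more can be done
None
```

The plate is turned to its red side and pressed flat, and the clear cover is back in place. I handed the job in at 23.7 s of the 61 s allowed, with the gripper clear of everything. The judge gives no verdict, so the state below rests on my own checks.

**What I did**
- I pushed the plate's upper half down into the stand, swung the raised half over, and pressed it against its stop at about 15 N.
- I gripped the cover by the ends of its ridge and eased the jaws so that its lip drooped to about 28° from level. Then I gripped firmly and carried it to the sign.
- I hooked the lip into the slot and swung the cover down. After releasing it, I pushed the ridge square towards the slot wall and pressed it at the middle and both ends with about 22–32 N.

**Last checks**
- **Ridge height:** the ridge stopped hard at 109.8–110.1 mm at left, middle and right. A flat cover should give about 109.6 mm, and one resting on the rollers about 119 mm.
- **Last pictures:** they show red out, both rollers fully visible just beyond the cover's edge, and the slot hood over the lip. I did not touch the food or the shaker.

**What disagreed**
- While I still held the cover, the grip geometry read about 5° of tilt. I put that down to the cover slipping in the pads, because the later height checks showed it flat.
- During that first swing it pressed up to about 48 N against a firm stop, so it had probably already snapped in.
- The cover appears 3–4 mm lower down the slope in the pictures than my sign model predicts. I took this as model error.
- I could not read the catch positions directly.

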